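# Knock a stuck plug up out of its nest

## Robot

A 6-joint arm with a two-finger parallel gripper is mounted at the origin on the work surface. World frame = base frame: x ahead of the robot, y to its left, z up, the work surface at z = 0. Lengths are in m, angles in rad, forces in N, time in s.
With the tool pointing down it reaches from about 0.35 to 0.975 m from the base axis. Payload 4.9 kg.
Tool frame: the origin (TCP) lies midway between the tips of the shut fingers; the grasp point (between the pads) lies 19 mm behind it; z points along the fingers, y is the line along which they close (so a half turn about z gives the same grasp; the last joint's range is limited). The gripper opens to 85 mm and grips with 20 to 120 N. Pads are 22 mm wide; open, the fingers measure 114 mm over their backs; the gripper's body (76 mm by 85 mm) begins 54 mm behind the grasp point. The pads swing forward as they close: fully open they stand 13 mm farther back than shut.
Start: joints at [0.994, 0.053, 1.613, -0, 1.476, -0.119], TCP at [0.276, 0.561, 0.231] pointing down, gripper open.
Joint ranges: [-3.01, 3.01], [-1.01, 2.22], [0.06, 2.58], [-1.02, 4.17], [0.09, 2.62], [-3.14, 3.14]. Speed limits (rad/s): [2.57, 2.57, 3.14, 3.14, 3.14, 3.14].

## Interface

Orientations are given as a unit quaternion [w, x, y, z].
In Python, from plant import state, grab_frame, job_done, cut_out, place_of gives the robot as it stands.
- The arm moves only by the tool jog_arm, never from a script. Its argument "motion" is text: rows parted by semicolons, each of 7 numbers parted by spaces: the opening in per cent of the stroke, from 0 (shut) to 100 (fully open), then the shift along the tool's x, y, z as a fraction of full scale, then the turn, a rotation vector about the tool's x, y, z as a fraction of full scale. A call has exactly 5 rows; each row is the pose to reach, as a shift and turn from the pose commanded when the call began, along the tool's axes at that moment; what a row does not reach only later rows make up. Full scale, the value 1, is 50 cm for a shift and 1.5 rad for a turn. A row lasts 1/8 s, in which the tool goes at most 62.5 mm and 10.7 degrees, less where a joint would pass 70% of its speed; a pose out of reach is approached as far as the arm can. A call with a number of a shift or a turn outside -1 to 1 is refused whole. A call with a gripper value outside its range is refused whole. The fingers move at their own pace and stop on an object; the grip force is fixed at half the most. Time passes only in rows, so rows that repeat a pose let the fingers close, or fill a call up. It gives the time, the measured TCP pose, the force, the opening and the grip force at its end, in the units of the state.
- state(): the state, without advancing time (a new reading comes with each control period).
- grab_frame(name): name is "side" or "top" or "wrist"; returns a dict with "color" (400x640x3 uint8, red, green, blue), "range_z" (400x640 float32, m along the optical axis (not along the pixel's ray), 0 where there is no reading), "intrinsics" (3x3 intrinsics, pixels), "world_from_camera" (4x4, takes a point from camera to world coordinates). Camera axes: x right, y up, looking along -z (the intrinsics and any distortion apply to the point x, -y, -z); pixel columns grow to the right and rows downward; lengths in m; the calibration is good to about 2 mm. The wrist camera is an equidistant fisheye: a pixel r from the principal point sees the ray r / f radians off the axis. A picture is of the moment at which its call begins.
- job_done(): hands the job in; it is judged then, once.
Trained networks look in the newest picture that a camera, given by its name, has taken for a name from the list of things; names that differ only in an ending like _2 or _b are one class to them, and where a whole thing is asked for, a point or a joint stands for the part that bears it (a point fixed in the world has none). Each returns a list of dicts, best first, with "p" (0 to 1); they miss things now and then, are a little off and sometimes report something else, mostly with a low value. They report only what shows in the picture. A call takes as long as a camera call. They do not tell look-alikes from the thing itself.
- cut_out(camera, thing): "pixels" (400x640 bool, what is visible of it).
- place_of(camera, thing): "at" ([x, y, z] in m, in world coordinates, good to about 4 mm: a listed point, or the origin of a listed thing).
The state is a dict: "time": time; "joint_pos": joint angles; "joint_vel": joint speeds; "joint_efforts": joint torques, N m; "tool_pos": TCP position; "tool_rot": TCP orientation; "contact_force": force on the tool from outside, world axes, zero at the start; "ft_torque": the same for the moment, N m; "gripper_width": opening from 0.0 (shut) to 1.0 (fully open); "grasp_force": force on a finger pad.
Only numpy, scipy, OpenCV 4.12 (cv2) and the standard library are available. Lean on these libraries where they do the work, as an engineer would, in place of code of your own. Each camera call takes 0.05 s, during which the arm holds its last target. There are 200 camera calls.

## Task

A steel plug is stuck in the pocket of the grey nest stand. Take the C-shaped knockout tool by its handle, feel its rod into the hidden hole under the nest and gently push the plug up until its top stands about 15 mm above the nest's top face. Then draw the tool out and stand it back upright on the steel sheeting, well clear of the nest; keep the gripper off the plug and the stand, and leave the lid, screwdriver, bolt and trim tool where they lie.

Things in the scene. Friction and masses are not known exactly. Their poses are not given: they have to be found in the camera images.
- nest: Grey nest stand, fixed, placed and turned differently each time. Origin: on the table under the pocket's axis; z up; +x points to its column. The nest is a level block, x -33 to +63, y -39 to +39 mm, top face 122 mm and underside 92 mm above the table. Its pocket (31 mm across, on the axis) holds the plug. More than about 25 N from the tool damages the stand.
- nest_under (a point): Point on the pocket's axis on the nest's flat underside, 92 mm up. The underside is a 6 mm guide plate with one knockout hole, 14 mm long in the nest's x, 11.5 mm wide in y. The plate is set in a slot: the hole's centre is on the axis in x but anywhere from -8 to +8 mm in y. Not measured, not visible: feel with the rod. Pressed beside the hole, the rubber-backed plate gives 1 mm per 5 N, up to 2.5 mm, then is hard.
- column (a point): Middle of the column that carries the nest: x +41 to +63, y -30 to +30 mm in the nest's frame, with a 6 mm thick foot plate at x +35 to +95, y -55 to +55 mm. From x +35 mm towards -x all is free under the nest down to the table: the tool comes in from the -x side.
- plug (a joint): How far the plug stands above the nest's top face, m: 0 flush, grows as it is pushed up; starts at 0 to 4 mm, right out from about 22 mm. Plain steel plug, 29 mm across, 24 mm tall; at 0 its flat underside is 98 mm above the table. Tight all the way: it takes about 10 N to move slowly (0.3 N more for each 10 mm/s) and stays where it is pushed.
- plug_top (a point): Centre of the plug's top face.
- tool: Loose knockout tool, a C-shaped dark steel frame, about 0.4 kg, standing on its foot. Origin: underside of the foot, under the rod's axis; z up; the C opens to +x. The spine stands at x -64 to -52 mm, 22 mm wide in y; the upper arm, z 141 to 153, x -64 to +12 mm, reaches over the rod and carries the handle.
- handle (a point): Point to grip, 178 mm above the tool's underside, straight above the rod, on the axis of the handle: a black rubber block 24 x 24 mm (sides along the tool's x and y), z 153 to 198 mm.
- rod_tip (a point): Centre of the rod's flat top end, 60 mm above the tool's underside. The rod is 8 mm thick and stands up from the foot. In use the foot and rod go under the nest, the upper arm over it, the tool's x along the nest's x; lifting the handle pushes the rod up.
- foot_end (a point): Middle of the foot's rear edge, on its underside, 70 mm behind the rod's axis. The foot is a plate 8 mm thick, x -70 to +20, y -28 to +28 mm in the tool's frame.
- lid: Bystander: white plastic bucket lid, 200 mm diameter, 14 mm tall, lying flat; origin at the centre of its underside.
- screwdriver: Bystander: red-handled flat screwdriver, 200 mm long, lying roughly along x between the nest and the tool; origin at its middle.
- bolt: Bystander: chrome wheel bolt, 50 mm tall, standing on its 27 mm head; origin at the centre of its underside.
- trimtool: Bystander: black plastic trim tool, 175 mm long, 30 mm wide, 8 mm thick, lying flat; origin near its middle.
Mind the look-alikes: they are no part of the job. Leave any purple or red look-alike of the tool alone.

How it is judged:
On the way, in this order (a step that is already met when the one before it is completed fails the run):
1. the rod is in the knockout hole and carries load against the plug (z of rod_tip in the frame of nest above 0.096 m and horizontal distance between rod_tip and nest below 0.013 m and contact force between tool and nest above 3 N), for 0.1 s.
2. the rod has pushed the plug up to stand 10 to 20 mm proud (value of joint plug between 0.01 and 0.02 m and z of rod_tip in the frame of nest above 0.104 m), for 0.1 s.
At the end, for the whole second after the job is handed in: The plug stands 10 to 20 mm above the nest's top face; the tool stands upright (within 0.08 rad) on the steel sheeting, at rest, released, its rod axis more than 100 mm from the pocket's axis and not touching the stand; lid, screwdriver, bolt and trim tool within 30 mm of where they were (value of joint plug between 0.01 and 0.02 m and height (world z) of tool below 0.006 m and angle between tool's own z axis and vertical below 0.08 rad and horizontal distance between tool and nest above 0.1 m and linear speed of tool below 0.02 m/s and contact force between tool and nest below 0.1 N and distance of each of lid, screwdriver, bolt, trimtool from where it was at the start of the episode below 0.03 m).
It fails at once if the tool presses on the stand or plug with more than 25 N (contact force between tool and nest above 25 N).
It fails at once if the robot touches the stand or the plug (contact force between any of the fingers, the arm and nest above 2 N).
It fails at once if the plug is pushed too far, past 22 mm (value of joint plug above 0.022 m).
It fails at once if a bystander is shoved away (distance of any of lid, screwdriver, bolt, trimtool from where it was at the start of the episode above 0.03 m).
It also fails if it takes over 72 s, if anything falls off the work surface, if the arm or the gripper's body presses on something with over 40 N, if the wrist force passes 120 N, or if a joint passes its speed limit or range.

## Working session

There is one attempt and no reset: what is moved stays moved. The work goes in short steps, Python scripts to look and compute and a tool call to move; the robot and the scene stay as the last step left them, time stands still between calls to the robot, and variables do not carry over. Pictures are saved under pics/ and viewed, at most 10 in all, crops included, and the job is handed in when it is done.

Besides the shell and the picture viewer there is one more tool, called after "Request:" as a command line: name --argument value ..., lists and objects as JSON in quotes. jog_arm: Moves the arm, as the interface text tells. Shift numbers are shares of 50 cm and turn numbers shares of 1.5 rad, none past 1 either way. Its arguments: {"type":"object","properties":{"motion":{"type":"string"}},"required":["motion"]}

```bash
ls; mkdir -p pics
python3 - <<'E'
from plant import *
import cv2,numpy as np
s=state();print(s['time'],s['tool_pos'],s['tool_rot'],s['gripper_width'])
for c in ['side','top']:
    f=grab_frame(c);cv2.imwrite(f'pics/{c}0.png',f['color'][:,:,::-1])
    print(c,f['intrinsics'].tolist(),np.round(f['world_from_camera'],3).tolist())
    for n in ['nest','nest_under','column','plug_top','tool','handle','rod_tip','foot_end','lid','screwdriver','bolt','trimtool']:
        try:print(n,[(round(d['p'],2),np.round(d['at'],3).tolist()) for d in place_of(c,n)][:4])
        except Exception as e:print(n,e)
print(state()['time'])
E
```

```text
pics
0.0 [0.27591418 0.56012251 0.23008705] [-3.41587003e-04  2.26908224e-01  9.73915630e-01 -9.41349161e-04] 1.0019407809314236
side [[486.08684731840924, 0.0, 324.8861396446261], [0.0, 486.08684731840924, 196.68179745782837], [0.0, 0.0, 1.0]] [[0.7, 0.511, -0.499, -0.174], [-0.714, 0.516, -0.473, -0.569], [0.016, 0.687, 0.726, 1.061], [0.0, 0.0, 0.0, 1.0]]
nest [(0.66, [0.589, 0.156, 0.001])]
nest_under [(0.85, [0.593, 0.157, 0.094])]
column [(0.61, [0.528, -0.372, -0.005])]
plug_top [(0.41, [0.591, 0.163, 0.126])]
tool [(0.94, [0.569, -0.145, -0.001]), (0.93, [0.41, -0.083, -0.001]), (0.91, [0.703, -0.185, 0.002]), (0.86, [0.355, -0.238, 0.003])]
handle [(0.88, [0.568, -0.143, 0.181]), (0.88, [0.351, -0.236, 0.176]), (0.88, [0.237, -0.353, 0.177]), (0.71, [0.708, -0.183, 0.178])]
rod_tip [(0.88, [0.405, -0.089, 0.059]), (0.8, [0.352, -0.243, 0.06]), (0.7, [0.569, -0.146, 0.061]), (0.65, [0.706, -0.186, 0.059])]
foot_end [(0.94, [0.424, -0.249, -0.001]), (0.93, [0.501, -0.156, 0.006]), (0.91, [0.634, -0.175, 0.0]), (0.71, [0.306, -0.359, 0.001])]
lid [(0.82, [0.607, 0.456, 0.0])]
s
[... 582 characters left out ...]
.88, [0.567, -0.146, -0.002]), (0.78, [0.708, -0.183, -0.002]), (0.64, [0.401, -0.082, -0.0])]
handle [(0.78, [0.702, -0.179, 0.179]), (0.78, [0.237, -0.355, 0.182]), (0.76, [0.354, -0.241, 0.18]), (0.71, [0.408, -0.087, 0.178])]
rod_tip [(0.98, [0.354, -0.238, 0.064]), (0.93, [0.407, -0.083, 0.061]), (0.84, [0.24, -0.356, 0.058]), (0.75, [0.708, -0.185, 0.059])]
foot_end [(0.97, [0.421, -0.249, 0.003]), (0.78, [0.404, -0.157, -0.0]), (0.74, [0.499, -0.155, -0.002]), (0.66, [0.307, -0.358, 0.002])]
lid [(0.93, [0.603, 0.454, 0.003]), (0.4, [0.572, -0.147, -0.002])]
screwdriver [(0.57, [0.565, -0.001, 0.002])]
bolt [(0.54, [0.388, 0.004, 0.008])]
trimtool [(0.88, [0.524, -0.373, -0.005])]
1.3
```

View pics/side0.png

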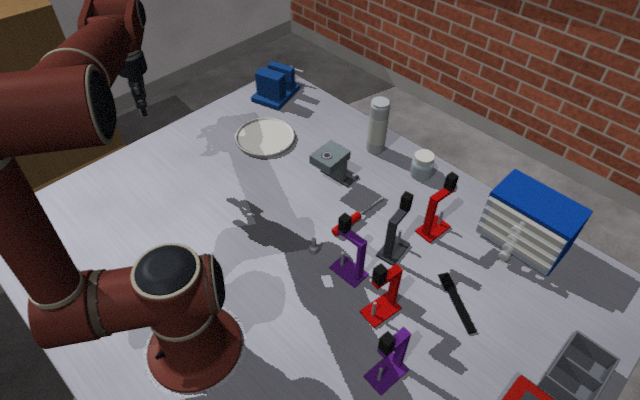

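View pics/top0.png

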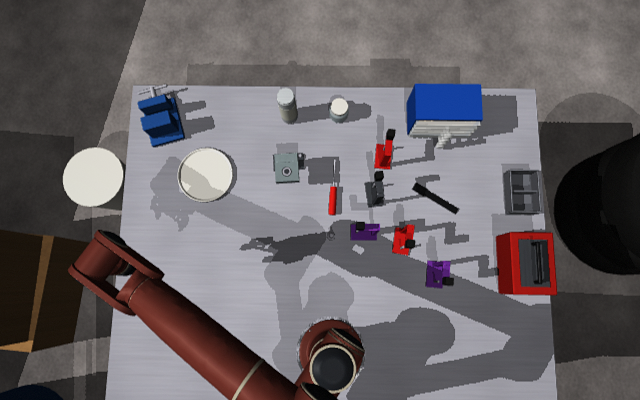

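The dark steel tool stands at side (398,225), top (375,188). Its look-alikes are red at side (437,205) and (383,295), and purple at (350,250) and (390,360). The grey nest is at side (330,158), top (287,168). I choose the dark grey tool, near world (0.569,-0.145), and check it in a close crop.

```bash
cat > h.py <<'E'
from plant import *
import cv2,numpy as np
def cloud(f):
    K=f['intrinsics'];z=f['range_z'];v,u=np.mgrid[:400,:640]
    p=np.stack([(u-K[0,2])/K[0,0]*z,-(v-K[1,2])/K[1,1]*z,-z],-1)
    T=f['world_from_camera'];return p@T[:3,:3].T+T[:3,3]
def near(P,f,c,r,lo,hi):
    m=(f['range_z']>0)&(np.hypot(P[...,0]-c[0],P[...,1]-c[1])<r)&(P[...,2]>lo)&(P[...,2]<hi)
    return m,P[m]
def rect(q):
    (c,s,a)=cv2.minAreaRect((q[:,:2]*1000).astype(np.float32));return np.round(c,1),np.round(s,1),round(a,1),len(q),np.round(np.median(q[:,2])*1000,1)
E
python3 - <<'E'
from h import *
for c in ['side','top']:
    f=grab_frame(c);P=cloud(f)
    if c=='side':
        cv2.imwrite('pics/crop1.png',cv2.resize(f['color'][120:300,290:490,::-1],None,fx=3.5,fy=3.3,interpolation=cv2.INTER_CUBIC)[:600])
    for n,ctr,r,lo,hi in [('nest',(.605,.157),.075,.116,.130),('handle',(.569,-.145),.04,.19,.205),('arm',(.54,-.149),.06,.147,.16),('foot',(.54,-.149),.06,.004,.012)]:
        m,q=near(P,f,ctr,r,lo,hi)
        if len(q)>5:print(c,n,*rect(q),np.round(q[:,:2].mean(0)*1000,1))
    for n in ['handle','rod_tip','foot_end','tool']:
        print(n,[np.round(d['at'],3).tolist() for d in place_of(c,n) if np.hypot(d['at'][0]-.54,d['at'][1]+.15)<.06])
E
```

```text
side nest [606.2 154.3] [100.2  82.1] 3.9 646 122.4 [602.8 153.6]
side handle [ 565.5 -145.4] [27.  23.9] 10.2 89 197.8 [ 563.8 -146.4]
side arm [ 539.3 -148.8] [76.1 23.5] 7.0 186 153.6 [ 530.4 -151.2]
side foot [ 544.8 -148.4] [104.  101.9] 44.4 362 8.1 [ 539.8 -154.8]
handle [[0.569, -0.142, 0.179]]
rod_tip [[0.568, -0.144, 0.061]]
foot_end [[0.503, -0.157, 0.004], [0.572, -0.147, 0.061]]
tool [[0.566, -0.145, -0.001]]
top nest [605.  155.2] [97.1 78. ] 4.3 619 121.7 [605.2 154.8]
top handle [ 565.7 -145. ] [24.1 24.3] 10.6 59 197.3 [ 565.3 -144.6]
top arm [ 535.1 -149.2] [67.  22.7] 8.8 112 153.3 [ 528.4 -149.8]
top foot [ 540.  -153.6] [105.9 112.6] 64.3 227 7.7 [ 537.  -144.4]
handle [[0.564, -0.147, 0.177]]
rod_tip [[0.571, -0.147, 0.058]]
foot_end [[0.5, -0.157, -0.005]]
tool [[0.567, -0.146, 0.061]]
```

View pics/crop1.png

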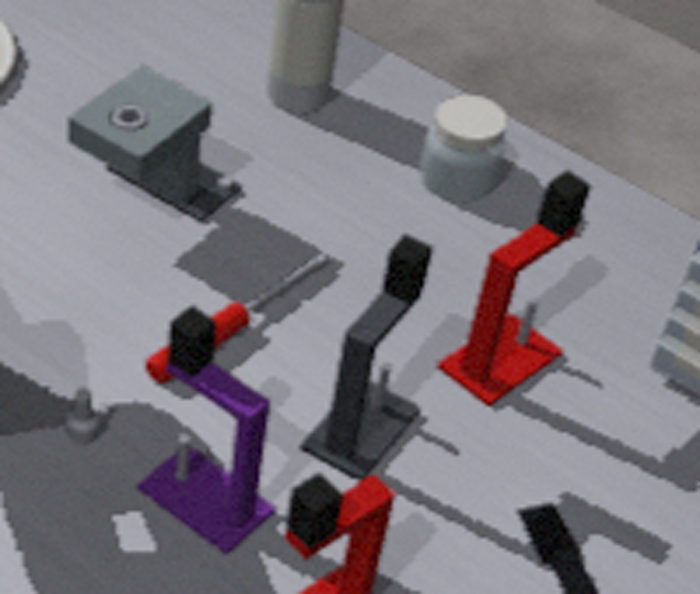

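```bash
cat >> h.py <<'E'
from scipy.spatial.transform import Rotation as R
def go(p,yaw):
    """fractions (shift,turn) from now to TCP at p, pointing down, closing line at yaw (rad)"""
    s=state();w,x,y,z=s['tool_rot'];r=R.from_quat([x,y,z,w])
    c,n=np.cos(yaw),np.sin(yaw)
    t=R.from_matrix(np.array([[n,c,0],[-c,n,0],[0,0,-1.]]))
    if (t.as_matrix()[:,1]@r.as_matrix()[:,1])<0: t=t*R.from_euler('z',np.pi)
    print('t',round(s['time'],2),'pos',np.round(s['tool_pos'],4),'shift',np.round(r.inv().apply(np.array(p)-s['tool_pos'])/.5,4),'turn',np.round((r.inv()*t).as_rotvec()/1.5,4),
     'F',np.round(s['contact_force'],1),'w',round(s['gripper_width'],3),'j',np.round(s['joint_pos'],2))
E
python3 -c "
from h import *
go([.566,-.145,.28],.165)"
```

```text
Traceback (most recent call last):
  File "h.py", line 17, in go
    t=R.from_matrix(np.array([[n,c,0],[-c,n,0],[0,0,-1.]]))
  File "scipy/spatial/transform/_rotation.pyx", line 1143, in scipy.spatial.transform._rotation.Rotation.from_matrix
ValueError: Non-positive determinant (left-handed or null coordinate frame) in rotation matrix 0: [[ 0.16425233  0.98641836  0.        ]
 [-0.98641836  0.16425233  0.        ]
 [ 0.          0.         -1.        ]].
```

```bash
sed -i 's/\[\[n,c,0\],\[-c,n,0\]/[[-n,c,0],[c,n,0]/' h.py
python3 -c "
from h import *
go([.566,-.145,.28],.165)"
```

```text
t 1.8 pos [0.2762 0.5606 0.2313] shift [-1.1436 -1.0098 -0.0973] turn [-0.     0.     0.632] F [-0.7  0.5 -0.1] w 0.998 j [ 0.99  0.05  1.61 -0.    1.48 -0.12]
```

Request:
jog_arm --motion "100 -0.09 -0.08 -0.09 0 0 0.06; 100 -0.18 -0.16 -0.1 0 0 0.12; 100 -0.27 -0.24 -0.1 0 0 0.18; 100 -0.36 -0.32 -0.1 0 0 0.24; 100 -0.45 -0.4 -0.1 0 0 0.3"

```text
time: 2.42
tool_pos: [0.3893, 0.2818, 0.2817]
tool_rot: [0.0, 0.44, 0.898, 0.0]
contact_force: [0.3, 0.1, 0.8]
gripper_width: 0.999
grasp_force: 0.0
```

```bash
python3 -c "
from h import *
go([.566,-.145,.28],.165)"
```

```text
t 2.42 pos [0.3893 0.2818 0.2817] shift [-0.8908 -0.2447  0.0034] turn [8.000e-04 1.000e-04 3.304e-01] F [0.3 0.1 0.8] w 0.999 j [ 0.47 -0.33  1.87 -0.    1.59 -0.19]
```

Request:
jog_arm --motion "100 -0.1 -0.03 0 0 0 0.06; 100 -0.21 -0.06 0 0 0 0.12; 100 -0.33 -0.09 0 0 0 0.18; 100 -0.45 -0.12 0 0 0 0.24; 100 -0.56 -0.15 0 0 0 0.3"

```text
time: 3.05
tool_pos: [0.5027, 0.0147, 0.2816]
tool_rot: [0.0, 0.629, 0.777, 0.0]
contact_force: [0.2, -0.2, -0.4]
gripper_width: 1.005
grasp_force: 0.0
```

```bash
python3 -c "
from h import *
go([.566,-.145,.28],.165)"
```

```text
t 3.05 pos [0.5027 0.0147 0.2816] shift [-0.3387  0.0575  0.0034] turn [0.0007 0.0001 0.0296] F [ 0.2 -0.2 -0.4] w 1.005 j [-0.12 -0.27  1.83  0.    1.58 -0.33]
```

Request:
jog_arm --motion "100 -0.11 0.02 0 0 0 0.01; 100 -0.22 0.04 0 0 0 0.03; 100 -0.34 0.058 0 0 0 0.03; 100 -0.34 0.058 0 0 0 0.03; 100 -0.34 0.058 0 0 0 0.03"

```text
time: 3.68
tool_pos: [0.5663, -0.1432, 0.2811]
tool_rot: [-0.0, 0.645, 0.764, 0.0]
contact_force: [0.3, 0.8, -0.9]
gripper_width: 1.0
grasp_force: 0.0
```

Run:
```python
from h import *
f=grab_frame('wrist');cv2.imwrite('pics/w1.png',f['color'][:,:,::-1])
for n in ['handle','rod_tip','tool']: print(n,[(round(d['p'],2),np.round(d['at'],3).tolist()) for d in place_of('wrist',n)][:3])
# fisheye cloud
K=f['intrinsics'];z=f['range_z'];v,u=np.mgrid[:400,:640];du=(u-K[0,2])/K[0,0];dv=(v-K[1,2])/K[1,1];r=np.hypot(du,dv)+1e-9;k=np.tan(np.minimum(r,1.4))/r
p=np.stack([du*k*z,-dv*k*z,-z],-1);T=f['world_from_camera'];P=p@T[:3,:3].T+T[:3,3]
for lo,hi in[(.19,.205),(.147,.16)]:
  m,q=near(P,f,(.55,-.147),.06,lo,hi)
  if len(q)>5:print(rect(q))
go([.566,-.145,.28],.165)
```

```text
handle [(0.9, [0.57, -0.143, 0.18]), (0.72, [0.406, -0.088, 0.178]), (0.62, [0.705, -0.188, 0.176])]
rod_tip [(0.87, [0.701, -0.184, 0.06]), (0.71, [0.406, -0.08, 0.058]), (0.71, [0.353, -0.241, 0.064])]
tool [(0.91, [0.24, -0.356, -0.0]), (0.81, [0.564, -0.145, -0.002]), (0.69, [0.352, -0.239, 0.001])]
(array([ 565.4, -143.7]), array([24.2, 24.4]), 8.1, 933, np.float64(197.7))
(array([ 539.5, -147.2]), array([75.8, 22.4]), 9.5, 1351, np.float64(153.0))
t 3.88 pos [ 0.5663 -0.1421  0.2817] shift [-0.0057 -0.0016  0.0033] turn [0.0004 0.0001 0.0031] F [-0.2 -0.1 -0.9] w 1.0 j [-0.37 -0.07  1.65  0.    1.56 -0.54]
```

View pics/w1.png

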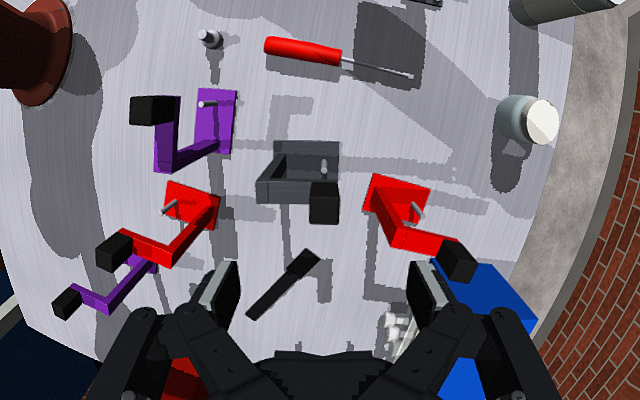

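The wrist view shows the dark grey tool's black handle at (324,200), between the fingers. The red and purple look-alikes lie to either side. The screwdriver is at (335,55). I go down and grip.

Request:
jog_arm --motion "100 -0.005 -0.002 0.06 0 0 0.01; 100 -0.005 -0.002 0.12 0 0 0.01; 100 -0.005 -0.002 0.18 0 0 0.01; 100 -0.005 -0.002 0.22 0 0 0.01; 100 -0.005 -0.002 0.237 0 0 0.01"

```text
time: 4.5
tool_pos: [0.5654, -0.1452, 0.1617]
tool_rot: [-0.001, 0.651, 0.759, -0.0]
contact_force: [0.1, 0.1, 0.3]
gripper_width: 1.0
grasp_force: 0.0
```

Request:
jog_arm --motion "60 0 0 0 0 0 0; 40 0 0 0 0 0 0; 10 0 0 0 0 0 0; 10 0 0 0 0 0 0; 10 0 0 0 0 0 0"

```text
time: 5.12
tool_pos: [0.5668, -0.1461, 0.164]
tool_rot: [0.001, 0.651, 0.759, 0.001]
contact_force: [1.9, 0.7, 3.2]
gripper_width: 0.27
grasp_force: 60.2
```

Run:
```python
from h import *
go([.566,-.1445,.163],.155)
print(state()['grasp_force'])
```

```text
t 5.12 pos [ 0.5668 -0.1461  0.164 ] shift [ 0.0034 -0.001   0.0021] turn [ 0.0016  0.0006 -0.0014] F [1.9 0.7 3.2] w 0.27 j [-0.38  0.01  1.77  0.    1.36 -0.53]
60.22001802921295
```

Request:
jog_arm --motion "10 0 0 -0.05 0 0 0; 10 0 0 -0.1 0 0 0; 10 0 0 -0.15 0 0 0; 10 0 0 -0.2 0 0 0; 10 0 0 -0.2 0 0 0"

```text
time: 5.75
tool_pos: [0.5663, -0.1462, 0.2637]
tool_rot: [0.001, 0.651, 0.759, 0.0]
contact_force: [0.1, -0.5, -4.6]
gripper_width: 0.274
grasp_force: 60.0
```

Run:
```python
from h import *
go([.506,.1477,.264],.071)
f=grab_frame('side');cv2.imwrite('pics/s2.png',cv2.resize(f['color'][100:300,250:490,::-1],None,fx=3,fy=3))
```

```text
t 5.75 pos [ 0.5663 -0.1462  0.2637] shift [ 0.5993 -0.0296 -0.0014] turn [0.0012 0.0008 0.0547] F [ 0.1 -0.5 -4.6] w 0.274 j [-0.38 -0.06  1.67 -0.    1.53 -0.53]
```

View pics/s2.png

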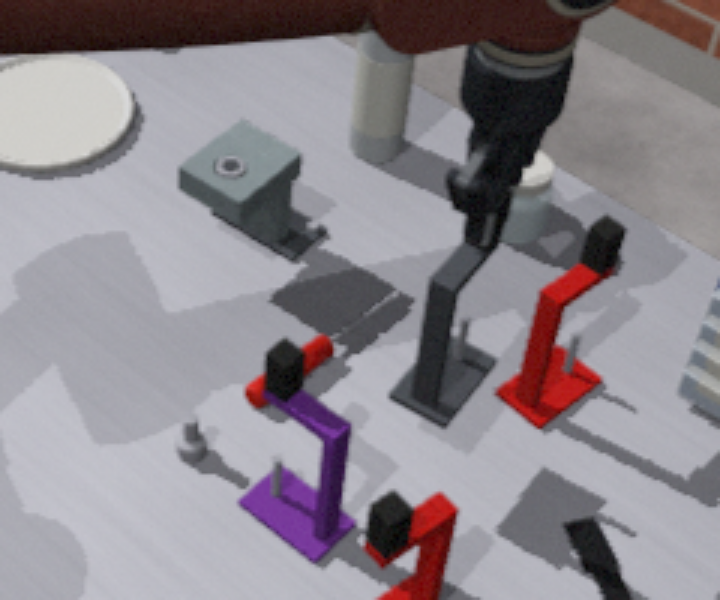

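The dark grey tool hangs upright in the gripper, crop (445,330), and everything else is untouched. I carry it to the -x side of the nest.

Request:
jog_arm --motion "10 0.1 -0.005 0 0 0 0.01; 10 0.21 -0.01 0 0 0 0.02; 10 0.32 -0.015 0 0 0 0.03; 10 0.43 -0.02 0 0 0 0.04; 10 0.54 -0.026 0 0 0 0.055"

```text
time: 6.42
tool_pos: [0.51, 0.1204, 0.2597]
tool_rot: [-0.001, 0.682, 0.731, -0.002]
contact_force: [0.6, -0.1, -5.1]
gripper_width: 0.273
grasp_force: 59.8
```

Run:
```python
from h import *
go([.506,.1477,.178],.071)
```

```text
t 6.42 pos [0.51   0.1204 0.2597] shift [ 0.0551 -0.0035  0.1634] turn [-0.0029  0.0001 -0.001 ] F [ 0.6 -0.1 -5.1] w 0.273 j [ 0.09 -0.2   1.81 -0.    1.54  0.02]
```

Request:
jog_arm --motion "10 0.055 -0.004 0 0 0 0; 10 0.055 -0.004 0.04 0 0 0; 10 0.055 -0.004 0.08 0 0 0; 10 0.055 -0.004 0.12 0 0 0; 10 0.055 -0.004 0.164 0 0 0"

```text
time: 7.05
tool_pos: [0.5076, 0.1452, 0.1784]
tool_rot: [-0.0, 0.682, 0.731, -0.001]
contact_force: [0.8, 0.2, -4.1]
gripper_width: 0.27
grasp_force: 59.8
```

Run:
```python
from h import *
go([.5906,.1537,.178],.071)
for c in ['side','top']:
    f=grab_frame(c);P=cloud(f)
    if c=='side':cv2.imwrite('pics/s3.png',cv2.resize(f['color'][80:240,240:440,::-1],None,fx=3.5,fy=3.5))
    m,q=near(P,f,(.605,.157),.072,.118,.127);print('nest',*rect(q))
    for n in ['rod_tip','foot_end','handle','nest_under','tool']:
        print(c,n,[np.round(d['at'],3).tolist() for d in place_of(c,n) if d['at'][1]>.08])
```

```text
t 7.05 pos [0.5076 0.1452 0.1784] shift [0.0056 0.1669 0.0005] turn [-0.0012  0.0002 -0.0014] F [ 0.8  0.2 -4.1] w 0.27 j [ 0.14 -0.14  1.89 -0.    1.39  0.07]
nest [605.9 155.5] [99.8 80.5] 3.9 580 122.8
side rod_tip [[0.511, 0.142, 0.073], [0.508, 0.148, 0.196]]
side foot_end [[0.44, 0.135, 0.017]]
side handle [[0.507, 0.146, 0.194]]
side nest_under [[0.591, 0.157, 0.089], [0.506, 0.143, 0.015]]
side tool [[0.508, 0.142, 0.016]]
nest [646.8 166. ] [60.4 10.8] 87.3 21 122.9
top rod_tip [[0.512, 0.143, 0.078]]
top foot_end []
top handle [[0.505, 0.143, 0.195]]
top nest_under []
top tool [[0.512, 0.143, 0.016]]
```

View pics/s3.png

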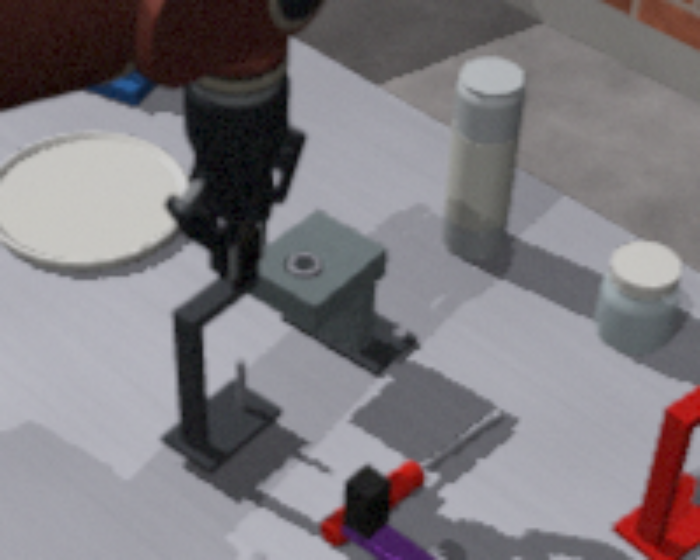

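The tool is upright left of the nest, with its rod at crop (240,390) and well below the nest's underside. I slide it in along the nest's x.

Request:
jog_arm --motion "10 0.006 0.03 0 0 0 0; 10 0.006 0.07 0 0 0 0; 10 0.006 0.11 0 0 0 0; 10 0.006 0.14 0 0 0 0; 10 0.006 0.164 0 0 0 0"

```text
time: 8.28
tool_pos: [0.5901, 0.1551, 0.1808]
tool_rot: [-0.0, 0.682, 0.732, -0.0]
contact_force: [-0.6, 0.1, -4.3]
gripper_width: 0.274
grasp_force: 60.1
```

Run:
```python
from h import *
f=grab_frame('side');P=cloud(f);cv2.imwrite('pics/s4.png',cv2.resize(f['color'][100:240,260:420,::-1],None,fx=4,fy=4))
for n in ['rod_tip','foot_end','handle','nest_under','tool']:
    print(n,[np.round(d['at'],3).tolist() for d in place_of('side',n) if d['at'][1]>.08])
go([.5895,.1537,.178],.071)
```

```text
rod_tip [[0.594, 0.154, 0.076], [0.605, 0.458, 0.001]]
foot_end [[0.526, 0.144, 0.02], [0.591, 0.158, 0.2]]
handle [[0.592, 0.159, 0.194], [0.591, 0.156, 0.002]]
nest_under [[0.593, 0.156, 0.092]]
tool [[0.593, 0.151, 0.015]]
t 8.57 pos [0.589  0.155  0.1806] shift [-0.0027  0.0009  0.0053] turn [-0.0005  0.     -0.0003] F [ 0.2  0.9 -4.1] w 0.273 j [0.14 0.05 1.7  0.   1.39 0.06]
```

Request:
jog_arm --motion "10 0 0 -0.014 0 0 0; 10 0 0 -0.026 0 0 0; 10 0 0 -0.03 0 0 0; 10 0 0 -0.033 0 0 0; 10 0 0 -0.033 0 0 0"

```text
time: 9.2
tool_pos: [0.5895, 0.155, 0.1966]
tool_rot: [-0.0, 0.682, 0.732, -0.0]
contact_force: [2.1, 0.5, -9.5]
gripper_width: 0.274
grasp_force: 59.4
```

Request:
jog_arm --motion "10 0.0015 0 0 0 0 0; 10 0.003 0 0 0 0 0; 10 0.0045 0 0 0 0 0; 10 0.006 0 0 0 0 0; 10 0.006 0 0 0 0 0"

```text
time: 9.82
tool_pos: [0.5895, 0.1587, 0.1985]
tool_rot: [-0.0, 0.682, 0.732, 0.001]
contact_force: [1.0, -0.7, -4.3]
gripper_width: 0.273
grasp_force: 60.1
```

Request:
jog_arm --motion "10 0 0 -0.002 0 0 0; 10 0 0 -0.004 0 0 0; 10 0 0 -0.005 0 0 0; 10 0 0 -0.006 0 0 0; 10 0 0 -0.006 0 0 0"

```text
time: 10.45
tool_pos: [0.5893, 0.158, 0.2003]
tool_rot: [-0.0, 0.682, 0.732, 0.0]
contact_force: [0.2, 0.6, -4.4]
gripper_width: 0.272
grasp_force: 60.1
```

Request:
jog_arm --motion "10 0.002 0 -0.001 0 0 0; 10 0.002 0 -0.003 0 0 0; 10 0.002 0 -0.005 0 0 0; 10 0.002 0 -0.007 0 0 0; 10 0.002 0 -0.009 0 0 0"

```text
time: 11.08
tool_pos: [0.5891, 0.1589, 0.2039]
tool_rot: [-0.0, 0.682, 0.732, -0.0]
contact_force: [0.5, -0.7, -11.4]
gripper_width: 0.27
grasp_force: 59.2
```

Request:
jog_arm --motion "10 0 0 -0.001 0 0 0; 10 0 0 -0.002 0 0 0; 10 0 0 -0.003 0 0 0; 10 0 0 -0.004 0 0 0; 10 0 0 -0.005 0 0 0"

```text
time: 11.7
tool_pos: [0.589, 0.1589, 0.2069]
tool_rot: [-0.0, 0.682, 0.732, -0.0]
contact_force: [2.7, 0.8, -15.3]
gripper_width: 0.275
grasp_force: 59.6
```

Request:
jog_arm --motion "10 0 0 -0.0015 0 0 0; 10 0 0 -0.003 0 0 0; 10 0 0 -0.0045 0 0 0; 10 0 0 -0.006 0 0 0; 10 0 0 -0.0075 0 0 0"

```text
time: 12.32
tool_pos: [0.5891, 0.159, 0.211]
tool_rot: [-0.0, 0.682, 0.732, -0.0]
contact_force: [1.6, 0.2, -15.2]
gripper_width: 0.272
grasp_force: 59.6
```

Request:
jog_arm --motion "10 0 0 -0.0015 0 0 0; 10 0 0 -0.003 0 0 0; 10 0 0 -0.0045 0 0 0; 10 0 0 -0.006 0 0 0; 10 0 0 -0.0075 0 0 0"

```text
time: 12.95
tool_pos: [0.5891, 0.159, 0.2148]
tool_rot: [-0.0, 0.682, 0.732, -0.0]
contact_force: [1.4, -0.1, -14.9]
gripper_width: 0.272
grasp_force: 59.6
```

Run:
```python
from h import *
for c in ['side','top']:
    f=grab_frame(c);P=cloud(f)
    if c=='side':cv2.imwrite('pics/s5.png',cv2.resize(f['color'][110:220,270:400,::-1],None,fx=5,fy=5))
    m=np.abs(P[...,2]-.1215)<.004;m,q=near(P,f,(.605,.157),.07,.118,.126);print(c,'nest z',np.median(q[:,2]),len(q))
    m,q=near(P,f,(.591,.154),.013,.127,.15);print('plug',len(q),np.round(np.sort(q[:,2])[::-1][:10],4),np.median(q[:,2]) if len(q) else 0)
    print([(round(d['p'],2),np.round(d['at'],4)) for d in place_of(c,'plug_top')])
go([.589,.1589,.217],.071)
```

```text
side nest z 0.1225498831882148 479
plug 43 [0.1401 0.1394 0.1394 0.1388 0.1387 0.1382 0.1382 0.1381 0.138  0.1379] 0.1358773948863229
[(0.42, array([0.5925, 0.1596, 0.1343]))]
top nest z 0.12246381393626438 35
plug 8 [0.1378 0.1375 0.1374 0.1352 0.1325 0.1306 0.13   0.1273] 0.13387224889864924
[]
t 13.15 pos [0.5891 0.159  0.2149] shift [-0.0002 -0.0003 -0.0042] turn [-0.0001  0.     -0.0003] F [  0.5   0.  -13.3] w 0.273 j [ 0.14  0.03  1.67 -0.    1.45  0.07]
```

View pics/s5.png

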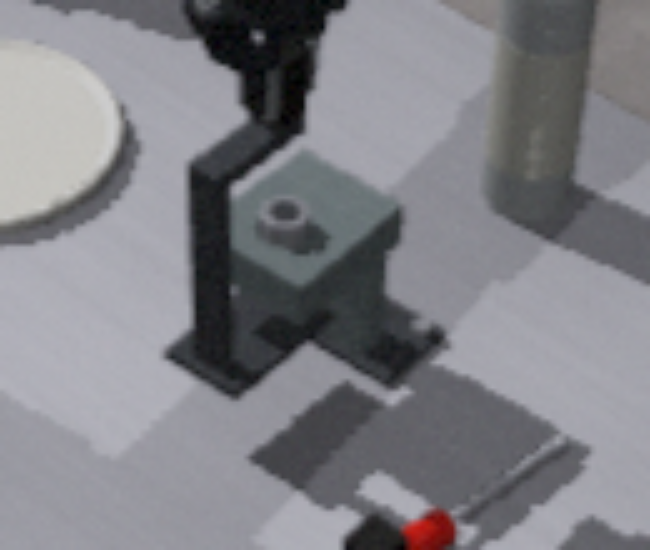

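The plug stands visibly proud, at crop (285,220), by about 13 mm. I push 1.5 mm more and then lower the rod.

Request:
jog_arm --motion "10 0 0 -0.001 0 0 0; 10 0 0 -0.002 0 0 0; 10 0 0 -0.003 0 0 0; 10 0 0 -0.003 0 0 0; 10 0 0 -0.003 0 0 0"

```text
time: 13.78
tool_pos: [0.5892, 0.159, 0.2163]
tool_rot: [-0.0, 0.682, 0.732, -0.0]
contact_force: [1.0, -0.5, -14.0]
gripper_width: 0.275
grasp_force: 59.7
```

Request:
jog_arm --motion "10 0 0 0.01 0 0 0; 10 0 0 0.03 0 0 0; 10 0 0 0.05 0 0 0; 10 0 0 0.072 0 0 0; 10 0 0 0.072 0 0 0"

```text
time: 14.4
tool_pos: [0.5882, 0.1589, 0.1784]
tool_rot: [-0.001, 0.682, 0.732, -0.001]
contact_force: [-0.3, -0.4, -5.6]
gripper_width: 0.272
grasp_force: 61.0
```

Run:
```python
from h import *
f=grab_frame('side');P=cloud(f)
m,q=near(P,f,(.591,.154),.013,.127,.15);print('plug',len(q),np.median(q[:,2]))
go([.49,.151,.180],.071)
```

```text
plug 47 0.13624165263768817
t 14.45 pos [0.5887 0.159  0.1793] shift [-0.002  -0.1981 -0.001 ] turn [-0.0011  0.     -0.0003] F [ 0.9  0.7 -5.5] w 0.271 j [0.14 0.05 1.7  0.   1.39 0.07]
```

Request:
jog_arm --motion "10 0 -0.04 0 0 0 0; 10 0 -0.1 0 0 0 0; 10 0 -0.17 0 0 0 0; 10 0 -0.24 0 0 0 0; 10 0 -0.3 0 0 0 0"

```text
time: 15.08
tool_pos: [0.4388, 0.1484, 0.181]
tool_rot: [0.0, 0.682, 0.732, 0.001]
contact_force: [0.5, -0.2, -4.0]
gripper_width: 0.271
grasp_force: 61.0
```

Request:
jog_arm --motion "10 0 0 0.01 0 0 0; 10 0 0 0.02 0 0 0; 10 0 0 0.024 0 0 0; 10 0 0 0.026 0 0 0; 10 0 0 0.026 0 0 0"

```text
time: 15.7
tool_pos: [0.4399, 0.1484, 0.1672]
tool_rot: [-0.0, 0.682, 0.732, -0.0]
contact_force: [0.6, 0.8, -4.0]
gripper_width: 0.27
grasp_force: 61.2
```

Not yet standing; down in small steps.

Request:
jog_arm --motion "10 0 0 0.002 0 0 0; 10 0 0 0.003 0 0 0; 10 0 0 0.004 0 0 0; 10 0 0 0.005 0 0 0; 10 0 0 0.005 0 0 0"

```text
time: 16.32
tool_pos: [0.4396, 0.1485, 0.1648]
tool_rot: [0.0, 0.682, 0.732, -0.0]
contact_force: [0.6, -0.6, -5.0]
gripper_width: 0.272
grasp_force: 61.2
```

Request:
jog_arm --motion "10 0 0 0.001 0 0 0; 10 0 0 0.002 0 0 0; 10 0 0 0.003 0 0 0; 10 0 0 0.003 0 0 0; 10 0 0 0.003 0 0 0"

```text
time: 16.95
tool_pos: [0.44, 0.1485, 0.1642]
tool_rot: [0.0, 0.682, 0.732, 0.0]
contact_force: [-1.7, -0.6, 3.5]
gripper_width: 0.274
grasp_force: 62.4
```

Request:
jog_arm --motion "40 0 0 0 0 0 0; 60 0 0 0 0 0 0; 100 0 0 0 0 0 0; 100 0 0 0 0 0 0; 100 0 0 0 0 0 0"

```text
time: 17.58
tool_pos: [0.4396, 0.1485, 0.1633]
tool_rot: [0.0, 0.682, 0.732, 0.0]
contact_force: [-0.5, 0.1, -0.3]
gripper_width: 1.003
grasp_force: 0.0
```

Request:
jog_arm --motion "100 0 0 -0.04 0 0 0; 100 0 0 -0.08 0 0 0; 100 0 0 -0.14 0 0 0; 100 0 0 -0.2 0 0 0; 100 0 0 -0.26 0 0 0"

```text
time: 18.2
tool_pos: [0.4397, 0.1485, 0.2952]
tool_rot: [0.0, 0.682, 0.732, 0.0]
contact_force: [0.6, 1.0, -0.7]
gripper_width: 1.0
grasp_force: 0.0
```

Run:
```python
from h import *
f=grab_frame('side');P=cloud(f);cv2.imwrite('pics/s6.png',f['color'][:,:,::-1])
m,q=near(P,f,(.591,.154),.009,.128,.15);print('plug',len(q),np.median(q[:,2]))
m,q=near(P,f,(.62,.157),.06,.118,.126);print('nest',np.median(q[:,2]))
m,q=near(P,f,(.44,.148),.03,.19,.205);print('handle',rect(q))
for n in ['plug_top','tool','lid','screwdriver','bolt','trimtool']:print(n,[np.round(d['at'],3).tolist() for d in place_of('side',n)][:5])
go([.44,.148,.29],.071)
```

```text
plug 24 0.13771119503845047
nest 0.12228168985609822
handle (array([439.1, 145.5]), array([26.1, 24.3]), 8.4, 80, np.float64(197.8))
plug_top [[0.593, 0.156, 0.138]]
tool [[0.409, -0.082, -0.001], [0.24, -0.351, -0.001], [0.356, -0.24, 0.005], [0.701, -0.184, 0.001], [0.443, 0.147, -0.0]]
lid []
screwdriver [[0.562, -0.002, 0.003], [0.604, 0.456, -0.0]]
bolt [[0.388, 0.002, -0.002], [0.591, 0.157, 0.003]]
trimtool [[0.527, -0.371, -0.002]]
t 18.55 pos [0.4389 0.1483 0.2916] shift [-0.0008  0.0021  0.0033] turn [-0.0018  0.0002 -0.0003] F [-0.2  0.1 -0.5] w 1.001 j [ 0.17 -0.37  1.89 -0.    1.63  0.09]
```

View pics/s6.png

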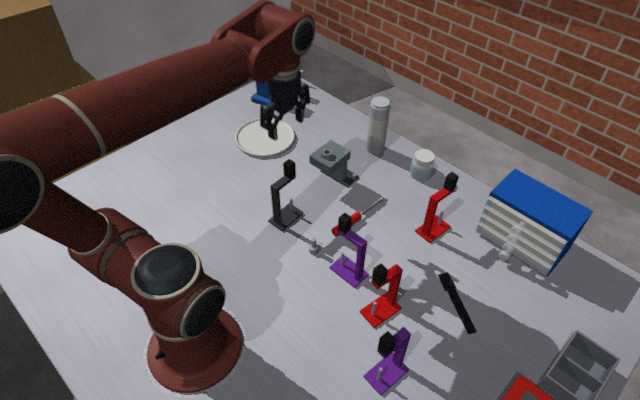

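The tool stands upright and released at (285,205), and the plug is about 15 mm proud at (328,155). The bystanders have not moved.

```bash
python3 -c "
from plant import *
print(job_done())"
```

```text
the job is handed in; nothing more can be done
None
```

The job is handed in: the plug stands about 15 mm above the nest, the tool is upright and released about 150 mm clear of it, and the screwdriver, bolt and trim tool measured unmoved, with the lid in place in the last picture.

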